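# Set up the folding pipe rest

### The job

Set up the folding pipe rest: swing each of its two hinged legs outward until it clicks past its spring roller and is caught there, so that it stays out when you let go. Stop pushing once a leg has clicked in; do not ram it hard into the rubber buffer behind. Leave the other things on the bench where they are.

Things in the scene. Friction and masses are not known exactly. Their poses are not given: they have to be found in the camera images.
- stand: Pipe rest fixed to the bench: grey base 215 x 84 mm with a 50 mm wide channel and a steel V on top (under 75 mm high). Origin on the bench under its middle; x along the V, y to the left leg, z up. Hinge pins at x -50, y +75 and -75 mm. Low on each side a steel quadrant carries a clamped carriage with a sprung steel roller and, behind it, a rubber buffer, set differently each time, not measured.
- left_hinge (a point): Left leg's hinge axis (vertical), 36 mm above the bench, at mid-height of the leg bar.
- right_hinge (a point): Axis of the right leg's hinge, 36 mm above the bench. The axis is vertical.
- left_handle (a point): On the axis of the left leg's handle, 65 mm above the bench: a dark upright round post 14 mm across (collar 20 mm across up to 45 mm above the bench, top at 81 mm), 130 mm from the hinge axis, near the leg's free end. The leg is a flat steel bar 22 mm wide, 31 to 41 mm above the bench. Folded, 40 mm lie free between post and V.
- right_handle (a point): The same on the right leg, the mirror image.
- left_leg (a joint): Left leg's angle, rad: 0 folded along the stand's +x; grows as it swings outward, anticlockwise from above. A spring swings it back to 0 if let go uncaught (1 to 2 N at the handle). The roller starts to resist 0.2 rad before the caught angle, peaks near 10 N at the handle; half way over it lets go and the leg jumps about 0.1 rad ahead. Caught angle 1.25 to 1.75, unlike for each leg: feel for it.
- right_leg (a joint): The same for the right leg, which swings outward clockwise from above.
- left_buffer (a joint): How far the left leg's rubber buffer is pressed back, rad about the left hinge: 0 unpressed; about 0.02 rad for each 9 N at the handle. A click alone presses it by less than 0.04 for a moment; above 0.065 counts as rammed.
- right_buffer (a joint): The same for the right leg's buffer.
- pipe_tee: Loose grey pipe tee, 50 x 66 x 33 mm, a bystander; origin under its middle.
- tip_box: Loose small cardboard box, 45 x 70 x 29 mm, a bystander; origin under its middle.
- tape_measure: Loose yellow tape measure on its side, 66 x 82 x 37 mm, a bystander; origin under its middle.

How it is judged (in metres and radians):
At the end, for the whole second after the job is handed in: Both legs stay out by themselves, caught by their spring rollers: each leg's angle is above 1.2 rad (a leg that is not caught swings back) and it is at rest (under 0.05 rad/s) (value of joint each of left_leg, right_leg above 1.2 rad and velocity of joint left_leg between -0.05 and 0.05 rad/s and velocity of joint right_leg between -0.05 and 0.05 rad/s); the robot touches nothing.
It fails at once if a leg is rammed into its buffer (buffer pressed more than 0.065 rad) (value of joint any of left_buffer, right_buffer above 0.065 rad).
It fails at once if a bystander (pipe tee, small box, tape measure) is moved more than 30 mm (distance of any of pipe_tee, tip_box, tape_measure from where it was at the start of the episode above 0.03 m).
It also fails if it takes over 61 s, if anything falls off the work surface, if the arm or the gripper's body presses on something with over 40 N, if the wrist force passes 120 N, or if a joint passes its speed limit or range.

### The arm

A 6-joint arm with a two-finger parallel gripper is mounted at the origin on the work surface; the furniture and walls round the work are solid. World frame = base frame: x ahead of the robot, y to its left, z up, the work surface at z = 0. Lengths are in mm, angles in rad, forces in N, time in s.
With the tool pointing down it reaches from about 325 to 775 mm from the base axis. Payload 5.5 kg.
Tool frame: the origin (TCP) lies between the finger pads; the fingertips stand 17 mm ahead of it and the grasp point (between the pads) lies 2 mm behind it; z points along the fingers, y is the line along which they close (so a half turn about z gives the same grasp; the last joint's range is limited). The gripper opens to 88 mm and grips with 3 to 60 N. Pads are 20 mm wide; open, the fingers measure 115 mm over their backs; the gripper's body (75 mm by 178 mm) begins 61 mm behind the grasp point.
Start: joints at [1.182, 0.091, 1.231, -0, 1.82, -0.057], TCP at [195.452, 567.287, 239.631] pointing down, gripper open.
Joint ranges: [-2.87, 2.87], [-0.86, 2.18], [0.17, 2.46], [-1.51, 4.65], [0.06, 2.69], [-2.65, 2.65]. Speed limits (rad/s): [2.57, 2.57, 3.01, 3.14, 3.14, 3.14].

### API

Orientations are given as a unit quaternion [x, y, z, w].
In Python, from workcell import ctrl gives the robot as it stands. The module is installed in compiled form; this text tells all that it offers.
- The arm moves only by the tool send_rows, never from a script. Its argument "series" is a list of rows, each an object of numbers: "x", "y", "z": the shift along the world's x, y, z in mm; "rx", "ry", "rz": the turn, a rotation vector about the world's x, y, z in degrees; "grip": the closure, from -1 (fully open) to 1 (shut). In form: [{"x": .., "y": .., "z": .., "rx": .., "ry": .., "rz": .., "grip": ..}, ...]. A call has 1 to 20 rows; each row shifts and turns the commanded pose from where the row before left it; what a row does not reach is not made up. A row lasts 1/8 s, in which the tool goes at most 62.5 mm and 10.7 degrees, less where a joint would pass 70% of its speed; a pose out of reach is approached as far as the arm can. A call with a gripper value outside its range is refused whole. The fingers move at their own pace and stop on an object; "force" is the grip in N (left out, the last holds). Time passes only in rows, so rows that do not move let the fingers close. It gives the time, the measured TCP pose, the force, the opening and the grip force at its end, in the units of the state.
- ctrl.get_obs(): the state, without advancing time (a new reading comes with each control period).
- ctrl.camera(name): name is "scene" or "side" or "wrist"; returns a dict with "pixels" (480x640x3 uint8, red, green, blue), "z_map" (480x640 float32, mm along the optical axis (not along the pixel's ray), 0 where there is no reading), "intrinsics" (3x3 intrinsics, pixels), "rvec" (rotation vector, rad) and "tvec" (3), from world to camera coordinates, as OpenCV has them; the wrist camera has in their place "T_tool_cam" (4x4, takes a point from camera to tool coordinates, whose origin is the TCP and whose axes are the flange's). Camera axes: x right, y down, z forward; pixel columns grow to the right and rows downward; lengths in mm; the calibration is good to about 2 mm. A picture is of the moment at which its call begins: read the wrist's pose just before it.
- ctrl.close_job(): hands the job in; it is judged then, once.
The state is a dict: "time_s": time; "qpos": joint angles; "joint_velocities": joint speeds; "effort": joint torques, N m; "position": TCP position; "eef_rot": TCP orientation; "contact_force": force on the tool from outside, world axes, zero at the start; "ft_torque": the same for the moment, N m; "finger_gap": finger opening in mm; "grasp_force": force on a finger pad.
Only numpy, scipy, OpenCV 4.12 (cv2) and the standard library are available. Lean on these libraries where they do the work, as an engineer would, in place of code of your own. Each camera call takes 0.05 s, during which the arm holds its last target. There are 200 camera calls.

## Working session

There is one attempt and no reset: what is moved stays moved. The work goes in short steps, Python scripts to look and compute and a tool call to move; the robot and the scene stay as the last step left them, time stands still between calls to the robot, and variables do not carry over. Pictures are saved under pics/ and viewed, at most 10 in all, crops included, and the job is handed in when it is done.

Besides the shell and the picture viewer there is one more tool, called after "Call:" by a JSON object that holds its "fn" and its "kwargs". send_rows: Moves the arm, as the interface text tells. Its arguments: {"type":"object","properties":{"series":{"type":"array"},"force":{"type":"number"}},"required":["series"]}

```bash
mkdir -p pics
cat > h.py <<'E'
import numpy as np, cv2
from workcell import ctrl
def world(c,pts):
    R=cv2.Rodrigues(np.array(c["rvec"],float))[0];t=np.array(c["tvec"],float).ravel();K=np.array(c["intrinsics"]);o=[]
    for u,v in pts:
        z=c["z_map"][v,u];p=np.linalg.inv(K)@[u,v,1]*z
        o.append(R.T@(p-t))
    return np.array(o)
def atz(c,u,v,h):
    R=cv2.Rodrigues(np.array(c["rvec"],float))[0];t=np.array(c["tvec"],float).ravel();K=np.array(c["intrinsics"])
    o=-R.T@t;d=R.T@(np.linalg.inv(K)@[u,v,1]);return o+d*(h-o[2])/d[2]
E
python3 - <<'E'
from h import *
import pickle
for n in("scene","side"):
    c=ctrl.camera(n);pickle.dump(c,open(n+".pkl","wb"));cv2.imwrite(f"pics/{n}.png",c["pixels"][...,::-1])
    R=cv2.Rodrigues(np.array(c["rvec"],float))[0];print(n,-R.T@np.array(c["tvec"]).ravel())
s=ctrl.get_obs();print(s)
E
```

```text
scene [  85.21683554 -280.77891034  957.38112058]
side [551.94995298 793.28045264 684.87745591]
{'time_s': 0.1, 'qpos': array([ 1.18227829e+00,  9.17867952e-02,  1.23174687e+00,  3.74564629e-08,
        1.81978804e+00, -5.66779716e-02]), 'joint_velocities': array([ 6.81659941e-05, -1.32640065e-03, -1.42640602e-03, -7.96823050e-04,
       -2.03721201e-03, -1.03258043e-03]), 'effort': array([ 2.31855774e-03, -4.47854805e+01, -4.07570887e+01,  6.99485536e-02,
        2.83617951e-02, -9.28977011e-05]), 'position': array([195.37252192, 567.05882977, 238.62848607]), 'eef_rot': array([ 1.65159734e-01,  9.86266452e-01, -8.43192165e-04, -1.90874262e-04]), 'contact_force': array([-0.06278469, -0.3198884 ,  0.04254999]), 'ft_torque': array([ 0.01044577, -0.00503244, -0.04271111]), 'grasp_force': 0.0, 'finger_gap': 88.0686082080701}
```

View pics/scene.png

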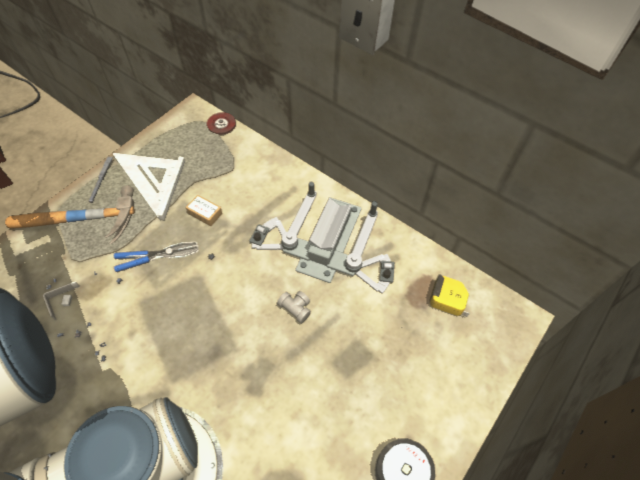

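View pics/side.png

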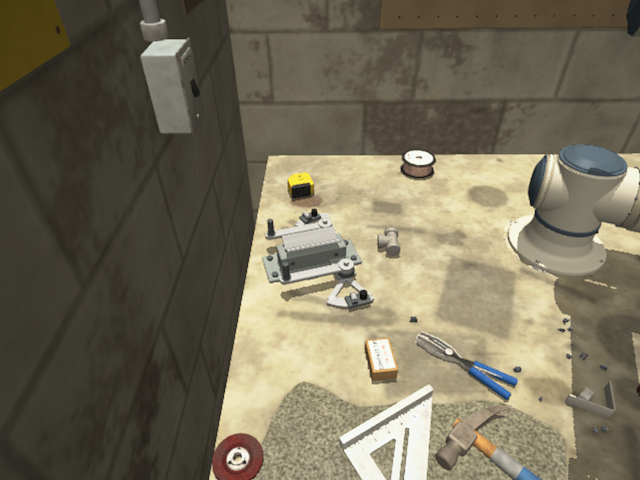

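The scene view shows the handle tops at about (311,187) and (373,207), the hinges at about (289,239) and (354,262), the tee at (294,305), the box at (204,208) and the tape at (450,294). I'll enlarge the stand to read these more closely.

Run:
```python
from h import *
import pickle
c=pickle.load(open("scene.pkl","rb"))
im=c["pixels"][170:320,230:410,::-1];cv2.imwrite("pics/crop.png",cv2.resize(im,None,fx=4,fy=4,interpolation=cv2.INTER_CUBIC))
np.set_printoptions(precision=1,suppress=True)
P=[(311,184),(373,207),(289,240),(354,262),(294,305),(204,208),(450,294),(258,236),(388,270)]
print(world(c,P))
for (u,v),h in zip(P,[81,81,46,46,20,29,37,20,20]): print(u,v,atz(c,u,v,h))
```

```text
[[ 621.9  149.3   82. ]
 [ 662.8    6.5   72.9]
 [ 494.3  109.    44.2]
 [ 538.   -34.5   44.5]
 [ 386.9    6.5   30.7]
 [ 446.8  326.3   26.1]
 [ 605.2 -232.4   34.9]
 [ 465.8  175.7   29.9]
 [ 574.6  -99.1   30. ]]
311 184 [622.5 149.8  81. ]
373 207 [657.5   3.9  81. ]
289 240 [493.5 108.2  46. ]
354 262 [537.2 -34.9  46. ]
294 305 [390.4   9.8  20. ]
204 208 [445.7 324.4  29. ]
450 294 [ 604.  -232.5   37. ]
258 236 [469.9 180.6  20. ]
388 270 [579.9 -97.2  20. ]
```

View pics/crop.png

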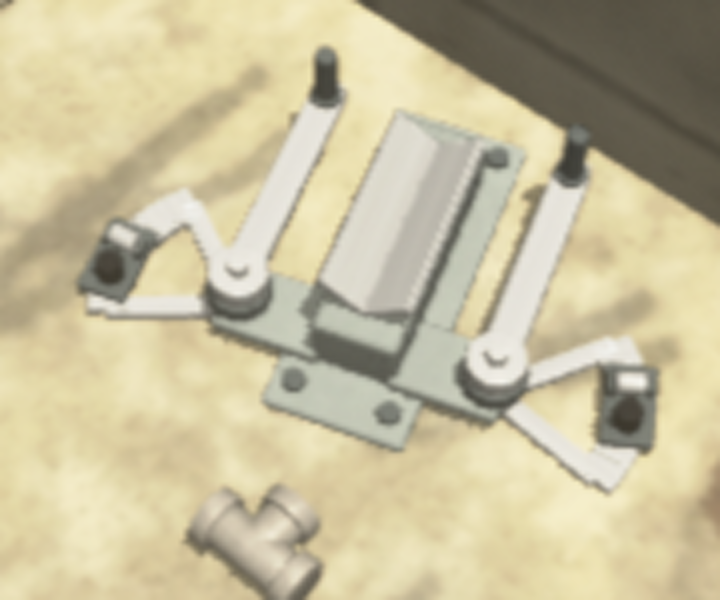

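Run:
```python
from h import *
import pickle
np.set_printoptions(precision=1,suppress=True)
c=pickle.load(open("scene.pkl","rb"))
f=lambda x,y,h:atz(c,230+x/4-.4,170+y/4-.4,h)[:2]
for h in(46,50):
  print(h,"hinge",f(238,270,h),f(494,358,h),np.linalg.norm(f(238,270,h)-f(494,358,h)))
HL,HR=f(238,270,48),f(494,358,48)
L,R=f(326,54,81),f(577,134,81)
print("handle",L,R)
for H,P,s in((HL,L,1),(HR,R,-1)):
    print(np.linalg.norm(P-H),np.degrees(np.arctan2(*(P-H)[::-1])))
d=HL-HR;psi=np.arctan2(d[1],d[0])-np.pi/2;print("psi",np.degrees(psi))
for H,P,s in((HL,[(125,233),(108,265)],1),(HR,[(632,381),(628,412)],-1)):
    for p in P:
        for h in(20,30):
            q=f(*p,h)-H;print(p,h,np.linalg.norm(q),s*(np.arctan2(q[1],q[0])-psi))
# wall: points with height > 150
pts=np.array([(u,v) for u in range(250,460,20) for v in range(60,200,20)])
w=world(c,pts);w=w[w[:,2]>130]
A=np.c_[w[:,:2]];b=np.linalg.lstsq(A,np.ones(len(A)),rcond=None)[0];print("wall dist handle",[(1-b@p)/np.linalg.norm(b) for p in(L,R)],b/np.linalg.norm(b),np.abs(1-A@b).max()/np.linalg.norm(b))
```

```text
46 hinge [499.3 112.8] [541.8 -29.2] 148.27302602466887
50 hinge [497.5 111.1] [539.8 -30.3] 147.6222641307606
handle [624.7 151.2] [667.3   8.4]
132.19010886167734 17.26651425097725
132.22060225086233 16.802568362020203
psi 16.629218354318482
(125, 233) 20 78.63552769102651 1.3851210069362407
(125, 233) 30 74.24640343734028 1.4501047829999225
(108, 265) 20 77.5036640630513 1.6809482508873619
(108, 265) 30 74.75359203065493 1.757174543747489
(632, 381) 20 77.28244010743589 1.1712526809619788
(632, 381) 30 75.6276392659668 1.2434157114267794
(628, 412) 20 75.63963445030208 1.4246476512160646
(628, 412) 30 75.40879358119484 1.4981291486353656
wall dist handle [np.float64(174.38085816908423), np.float64(131.7362210992052)] [1. 0.] 3.724485394568182
```

Call:
{"fn": "send_rows", "kwargs": {"series": [{"x": 26.8, "y": -26, "z": 0, "rz": -9, "grip": 0.1}, {"x": 26.8, "y": -26, "rz": -9, "grip": 0.1}, {"x": 26.8, "y": -26, "rz": -9, "grip": 0.1}, {"x": 26.8, "y": -26, "rz": -9, "grip": 0.1}, {"x": 26.8, "y": -26, "rz": -9, "grip": 0.1}, {"x": 26.8, "y": -26, "rz": -9, "grip": 0.1}, {"x": 26.8, "y": -26, "rz": -9, "grip": 0.1}, {"x": 26.8, "y": -26, "rz": -9, "grip": 0.1}, {"x": 26.8, "y": -26, "rz": -9, "grip": 0.1}, {"x": 26.8, "y": -26, "rz": -9, "grip": 0.1}, {"x": 26.8, "y": -26, "rz": -9, "grip": 0.1}, {"x": 26.8, "y": -26, "rz": -9, "grip": 0.1}, {"x": 26.8, "y": -26, "rz": -9, "grip": 0.1}, {"x": 26.8, "y": -26, "rz": -9, "grip": 0.1}, {"x": 26.8, "y": -26, "rz": -9, "grip": 0.1}, {"x": 26.8, "y": -26, "rz": -9, "grip": 0.1}, {"x": 0, "y": 0, "z": -40, "grip": 0.1}, {"x": 0, "y": 0, "z": -40, "grip": 0.1}, {"x": 0, "y": 0, "z": 0, "grip": 0.1}], "force": 30}}

```text
invalid input at $.series[0]: expected keys x, y, z, rx, ry, rz, grip
```

Run:
```python
from h import *
s=ctrl.get_obs();c=ctrl.camera("wrist")
np.set_printoptions(precision=3,suppress=True)
print(s["position"],s["eef_rot"],s["qpos"],s["finger_gap"],c["T_tool_cam"],c["intrinsics"])
cv2.imwrite("pics/w1.png",c["pixels"][...,::-1])
import pickle;pickle.dump((s,c),open("w1.pkl","wb"))
```

```text
[195.373 567.059 238.628] [ 0.165  0.986 -0.001 -0.   ] [ 1.182  0.092  1.232  0.     1.82  -0.057] 88.0686082080701 [[  -0.      -0.969   -0.247   66.413]
 [   1.      -0.      -0.       0.045]
 [   0.      -0.247    0.969 -145.654]
 [   0.       0.       0.       1.   ]] [[341.481   0.    318.899]
 [  0.    341.481 240.393]
 [  0.      0.      1.   ]]
```

View pics/w1.png

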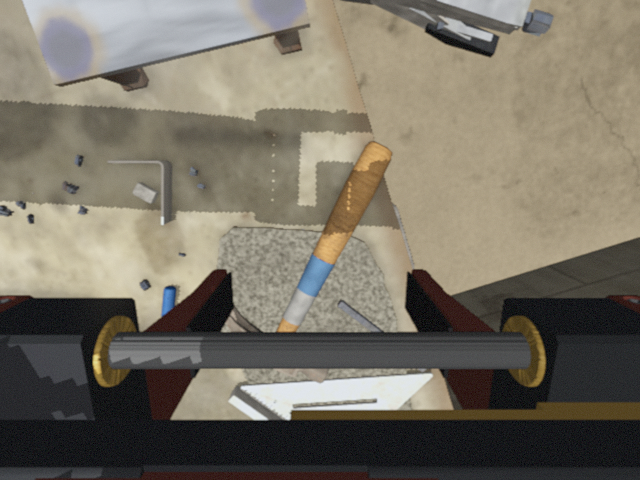

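The call was refused because every row needs all seven keys, so the arm hasn't moved. The wrist view only shows the start position: hammer at (330,240), fingers at the edges.

Call:
{"fn": "send_rows", "kwargs": {"series": [{"x": 26.8, "y": -26, "z": 0, "rx": 0, "ry": 0, "rz": -9, "grip": 0.1}, {"x": 26.8, "y": -26, "z": 0, "rx": 0, "ry": 0, "rz": -9, "grip": 0.1}, {"x": 26.8, "y": -26, "z": 0, "rx": 0, "ry": 0, "rz": -9, "grip": 0.1}, {"x": 26.8, "y": -26, "z": 0, "rx": 0, "ry": 0, "rz": -9, "grip": 0.1}, {"x": 26.8, "y": -26, "z": 0, "rx": 0, "ry": 0, "rz": -9, "grip": 0.1}, {"x": 26.8, "y": -26, "z": 0, "rx": 0, "ry": 0, "rz": -9, "grip": 0.1}, {"x": 26.8, "y": -26, "z": 0, "rx": 0, "ry": 0, "rz": -9, "grip": 0.1}, {"x": 26.8, "y": -26, "z": 0, "rx": 0, "ry": 0, "rz": -9, "grip": 0.1}, {"x": 26.8, "y": -26, "z": 0, "rx": 0, "ry": 0, "rz": -9, "grip": 0.1}, {"x": 26.8, "y": -26, "z": 0, "rx": 0, "ry": 0, "rz": -9, "grip": 0.1}, {"x": 26.8, "y": -26, "z": 0, "rx": 0, "ry": 0, "rz": -9, "grip": 0.1}, {"x": 26.8, "y": -26, "z": 0, "rx": 0, "ry": 0, "rz": -9, "grip": 0.1}, {"x": 26.8, "y": -26, "z": 0, "rx": 0, "ry": 0, "rz": -9, "grip": 0.1}, {"x": 26.8, "y": -26, "z": 0, "rx": 0, "ry": 0, "rz": -9, "grip": 0.1}, {"x": 26.8, "y": -26, "z": 0, "rx": 0, "ry": 0, "rz": -9, "grip": 0.1}, {"x": 26.8, "y": -26, "z": 0, "rx": 0, "ry": 0, "rz": -9, "grip": 0.1}, {"x": 0, "y": 0, "z": -40, "rx": 0, "ry": 0, "rz": 0, "grip": 0.1}, {"x": 0, "y": 0, "z": -40, "rx": 0, "ry": 0, "rz": 0, "grip": 0.1}, {"x": 0, "y": 0, "z": 0, "rx": 0, "ry": 0, "rz": 0, "grip": 0.1}], "force": 30}}

```text
time_s: 2.52
position: [622.2, 150.7, 154.6]
eef_rot: [0.989, 0.148, -0.004, 0.0]
contact_force: [-0.2, 0.4, 0.4]
finger_gap: 39.6
grasp_force: 0.0
```

Run:
```python
from h import *
s=ctrl.get_obs();c=ctrl.camera("wrist")
np.set_printoptions(precision=3,suppress=True)
print(s["position"],s["eef_rot"],s["qpos"],s["finger_gap"])
cv2.imwrite("pics/w2.png",c["pixels"][...,::-1])
import pickle;pickle.dump((s,c),open("w2.pkl","wb"))
```

```text
[622.223 150.732 154.622] [ 0.989  0.148 -0.004  0.   ] [ 0.185  0.207  1.254 -0.     1.69   1.459] 39.6043367249411
```

View pics/w2.png

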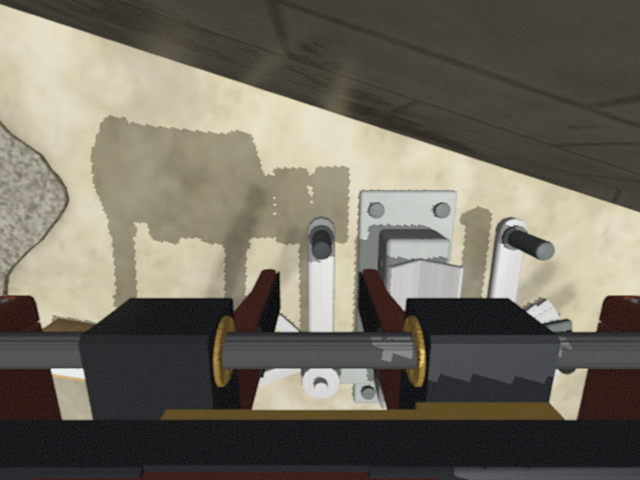

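The left post's top shows at about (321,244), between the fingers. The hinge is straight below it at (321,381), and the right post's top is at (543,249). I'll compute positions from these.

Run:
```python
from h import *
import pickle
from scipy.spatial.transform import Rotation as Ro
s,c=pickle.load(open("w2.pkl","rb"));R=Ro.from_quat(s["eef_rot"]).as_matrix();T=np.array(c["T_tool_cam"])
def f(u,v,h):
    d=R@T[:3,:3]@np.linalg.inv(c["intrinsics"])@[u,v,1];o=R@T[:3,3]+s["position"];return (o+d*(h-o[2])/d[2]).round(1)
print(f(321,244,81),f(544,249,81),f(321,381,47),f(321,228,45), c["z_map"][244,321])
print(np.degrees(np.arctan2(R[1,1],R[0,1])))
```

```text
[631.  151.6  81. ] [671.    8.4  81. ] [505.4 112.9  47. ] [633.7 152.2  45. ] 226.9639
-73.02373814486802
```

Call:
{"fn": "send_rows", "kwargs": {"series": [{"x": 5, "y": 1, "z": 0, "rx": 0, "ry": 0, "rz": 0, "grip": 0.1}, {"x": 0, "y": 0, "z": -28, "rx": 0, "ry": 0, "rz": 0, "grip": 0.1}, {"x": 0, "y": 0, "z": -28, "rx": 0, "ry": 0, "rz": 0, "grip": 0.1}, {"x": 0, "y": 0, "z": -28, "rx": 0, "ry": 0, "rz": 0, "grip": 0.1}, {"x": 0, "y": 0, "z": 0, "rx": 0, "ry": 0, "rz": 0, "grip": 0.1}]}}

```text
time_s: 3.2
position: [629.0, 152.4, 75.1]
eef_rot: [0.989, 0.148, -0.001, 0.0]
contact_force: [0.3, -0.1, 0.2]
finger_gap: 39.9
grasp_force: 0.0
```

Call:
{"fn": "send_rows", "kwargs": {"series": [{"x": 0, "y": 0, "z": -7, "rx": 0, "ry": 0, "rz": 0, "grip": 0.1}, {"x": 0, "y": 0, "z": 0, "rx": 0, "ry": 0, "rz": 0, "grip": 0.85}, {"x": 0, "y": 0, "z": 0, "rx": 0, "ry": 0, "rz": 0, "grip": 0.85}, {"x": 0, "y": 0, "z": 0, "rx": 0, "ry": 0, "rz": 0, "grip": 0.85}, {"x": 0, "y": 0, "z": 0, "rx": 0, "ry": 0, "rz": 0, "grip": 0.85}], "force": 20}}

```text
time_s: 3.82
position: [629.7, 152.2, 69.4]
eef_rot: [0.989, 0.148, 0.001, 0.0]
contact_force: [0.4, -0.4, 1.9]
finger_gap: 13.4
grasp_force: 20.0
```

Run:
```python
import numpy as np
psi=np.radians(17)
for s in(1,-1):
    a=np.r_[np.arange(0,1.01,.1),np.arange(1.05,1.86,.05)];p=130*np.c_[np.cos(psi+s*a),np.sin(psi+s*a)]
    for t,d,q in zip(a[1:],np.diff(p,axis=0),p[1:]): print(s,round(t,2),d.round(1),q.round(1))
```

```text
1 0.1 [-4.4 12.2] [119.9  50.2]
1 0.2 [-5.6 11.7] [114.3  61.9]
1 0.3 [-6.8 11.1] [107.5  73. ]
1 0.4 [-7.8 10.4] [99.7 83.4]
1 0.5 [-8.8  9.5] [90.9 93. ]
1 0.6 [-9.7  8.6] [ 81.1 101.6]
1 0.7 [-10.5   7.6] [ 70.6 109.2]
1 0.8 [-11.3   6.5] [ 59.3 115.7]
1 0.9 [-11.8   5.3] [ 47.5 121. ]
1 1.0 [-12.3   4.1] [ 35.2 125.1]
1 1.05 [-6.3  1.6] [ 28.9 126.7]
1 1.1 [-6.4  1.3] [ 22.5 128. ]
1 1.15 [-6.4  1. ] [ 16.1 129. ]
1 1.2 [-6.5  0.6] [  9.6 129.6]
1 1.25 [-6.5  0.3] [  3.1 130. ]
1 1.3 [-6.5 -0. ] [ -3.4 130. ]
1 1.35 [-6.5 -0.3] [ -9.9 129.6]
1 1.4 [-6.5 -0.7] [-16.3 129. ]
1 1.45 [-6.4 -1. ] [-22.8 128. ]
1 1.5 [-6.4 -1.3] [-29.1 126.7]
1 1.55 [-6.3 -1.6] [-35.4 125.1]
1 1.6 [-6.2 -1.9] [-41.6 123.2]
1 1.65 [-6.1 -2.2] [-47.7 120.9]
1 1.7 [-6.  -2.5] [-53.7 118.4]
1 1.75 [-5.8 -2.8] [-59.6 115.6]
1 1.8 [-5.7 -3.1] [-65.3 112.4]
1 1.85 [-5.5 -3.4] [-70.8 109. ]
-1 0.1 [  3.2 -12.6] [127.5  25.4]
-1 0.2 [  1.9 -12.9] [129.4  12.6]
-1 0.3 [  0.6 -13. ] [130.   -0.4]
-1 0.4 [ -0.7 -13. ] [129.3 -13.4]
-1 0.5 [ -2.  -12.8] [127.3 -26.2]
-1 0.6 [ -3.3 -12.6] [124.1 -38.8]
-1 0.7 [ -4.5 -12.2] [119.6 -51. ]
-1 0.8 [ -5.7 -11.7] [113.9 -62.7]
-1 0.9 [ -6.8 -11.1] [107.1 -73.8]
-1 1.0 [ -7.9 -10.3] [ 99.2 -84.1]
-1 1.05 [-4.3 -4.9] [ 94.8 -88.9]
-1 1.1 [-4.6 -4.6] [ 90.3 -93.6]
-1 1.15 [-4.8 -4.4] [ 85.5 -97.9]
-1 1.2 [-5.  -4.1] [  80.5 -102.1]
-1 1.25 [-5.2 -3.9] [  75.3 -106. ]
-1 1.3 [-5.4 -3.6] [  69.9 -109.6]
-1 1.35 [-5.6 -3.4] [  64.3 -113. ]
-1 1.4 [-5.7 -3.1] [  58.6 -116.1]
-1 1.45 [-5.9 -2.8] [  52.7 -118.8]
-1 1.5 [-6.  -2.5] [  46.7 -121.3]
-1 1.55 [-6.1 -2.2] [  40.6 -123.5]
-1 1.6 [-6.2 -1.9] [  34.4 -125.4]
-1 1.65 [-6.3 -1.6] [  28.1 -126.9]
-1 1.7 [-6.4 -1.2] [  21.7 -128.2]
-1 1.75 [-6.4 -0.9] [  15.2 -129.1]
-1 1.8 [-6.5 -0.6] [   8.8 -129.7]
-1 1.85 [-6.5 -0.3] [   2.3 -130. ]
```

First swing the left leg to 0.5 rad and check the force.

Call:
{"fn": "send_rows", "kwargs": {"series": [{"x": -4.4, "y": 12.2, "z": 0, "rx": 0, "ry": 0, "rz": 5.7, "grip": 0.85}, {"x": -5.6, "y": 11.7, "z": 0, "rx": 0, "ry": 0, "rz": 5.7, "grip": 0.85}, {"x": -6.8, "y": 11.1, "z": 0, "rx": 0, "ry": 0, "rz": 5.7, "grip": 0.85}, {"x": -7.8, "y": 10.4, "z": 0, "rx": 0, "ry": 0, "rz": 5.7, "grip": 0.85}, {"x": -8.8, "y": 9.5, "z": 0, "rx": 0, "ry": 0, "rz": 5.7, "grip": 0.85}, {"x": 0, "y": 0, "z": 0, "rx": 0, "ry": 0, "rz": 0, "grip": 0.85}, {"x": 0, "y": 0, "z": 0, "rx": 0, "ry": 0, "rz": 0, "grip": 0.85}]}}

```text
time_s: 4.7
position: [596.6, 207.2, 69.4]
eef_rot: [0.923, 0.386, 0.001, 0.0]
contact_force: [2.1, 0.7, 3.4]
finger_gap: 13.6
grasp_force: 20.0
```

Call:
{"fn": "send_rows", "kwargs": {"series": [{"x": -9.7, "y": 8.6, "z": 0, "rx": 0, "ry": 0, "rz": 5.7, "grip": 0.85}, {"x": -10.5, "y": 7.6, "z": 0, "rx": 0, "ry": 0, "rz": 5.7, "grip": 0.85}, {"x": -11.3, "y": 6.5, "z": 0, "rx": 0, "ry": 0, "rz": 5.7, "grip": 0.85}, {"x": -11.8, "y": 5.3, "z": 0, "rx": 0, "ry": 0, "rz": 5.7, "grip": 0.85}, {"x": -12.3, "y": 4.1, "z": 0, "rx": 0, "ry": 0, "rz": 5.7, "grip": 0.85}, {"x": -6.3, "y": 1.6, "z": 0, "rx": 0, "ry": 0, "rz": 2.9, "grip": 0.85}, {"x": 0, "y": 0, "z": 0, "rx": 0, "ry": 0, "rz": 0, "grip": 0.85}, {"x": 0, "y": 0, "z": 0, "rx": 0, "ry": 0, "rz": 0, "grip": 0.85}]}}

```text
time_s: 5.7
position: [534.7, 242.5, 69.5]
eef_rot: [0.784, 0.621, 0.002, -0.001]
contact_force: [2.4, 7.6, 2.1]
finger_gap: 13.6
grasp_force: 20.0
```

Call:
{"fn": "send_rows", "kwargs": {"series": [{"x": -6.4, "y": 2.3, "z": 0, "rx": 0, "ry": 0, "rz": 2.9, "grip": 0.85}, {"x": -6.4, "y": 1.5, "z": 0, "rx": 0, "ry": 0, "rz": 2.9, "grip": 0.85}, {"x": -6.5, "y": 0.6, "z": 0, "rx": 0, "ry": 0, "rz": 2.9, "grip": 0.85}, {"x": 0, "y": 0, "z": 0, "rx": 0, "ry": 0, "rz": 0, "grip": 0.85}, {"x": 0, "y": 0, "z": 0, "rx": 0, "ry": 0, "rz": 0, "grip": 0.85}]}}

```text
time_s: 6.32
position: [515.3, 245.9, 69.4]
eef_rot: [0.734, 0.679, 0.001, -0.0]
contact_force: [1.6, 5.2, 5.1]
finger_gap: 13.7
grasp_force: 20.0
```

Call:
{"fn": "send_rows", "kwargs": {"series": [{"x": -6.5, "y": 0.8, "z": 0, "rx": 0, "ry": 0, "rz": 2.9, "grip": 0.85}, {"x": 0, "y": 0, "z": 0, "rx": 0, "ry": 0, "rz": 0, "grip": 0.85}, {"x": -4, "y": 0, "z": 0, "rx": 0, "ry": 0, "rz": 1.7, "grip": 0.85}, {"x": 0, "y": 0, "z": 0, "rx": 0, "ry": 0, "rz": 0, "grip": 0.85}]}}

```text
time_s: 6.82
position: [504.6, 246.6, 69.4]
eef_rot: [0.706, 0.708, 0.001, -0.0]
contact_force: [0.4, 5.7, 4.7]
finger_gap: 13.4
grasp_force: 20.0
```

Call:
{"fn": "send_rows", "kwargs": {"series": [{"x": -4, "y": 0, "z": 0, "rx": 0, "ry": 0, "rz": 1.7, "grip": 0.85}, {"x": 0, "y": 0, "z": 0, "rx": 0, "ry": 0, "rz": 0, "grip": 0.85}]}}

```text
time_s: 7.08
position: [500.5, 246.6, 69.4]
eef_rot: [0.695, 0.719, 0.001, -0.0]
contact_force: [0.9, 5.1, 6.8]
finger_gap: 13.5
grasp_force: 20.0
```

Call:
{"fn": "send_rows", "kwargs": {"series": [{"x": -4, "y": -0.1, "z": 0, "rx": 0, "ry": 0, "rz": 1.7, "grip": 0.85}, {"x": 0, "y": 0, "z": 0, "rx": 0, "ry": 0, "rz": 0, "grip": 0.85}]}}

```text
time_s: 7.32
position: [496.5, 246.5, 69.4]
eef_rot: [0.685, 0.729, 0.001, -0.0]
contact_force: [0.3, 5.3, 4.8]
finger_gap: 13.3
grasp_force: 20.0
```

Call:
{"fn": "send_rows", "kwargs": {"series": [{"x": -4, "y": -0.3, "z": 0, "rx": 0, "ry": 0, "rz": 1.7, "grip": 0.85}, {"x": 0, "y": 0, "z": 0, "rx": 0, "ry": 0, "rz": 0, "grip": 0.85}]}}

```text
time_s: 7.58
position: [492.5, 246.3, 69.4]
eef_rot: [0.674, 0.739, 0.001, -0.0]
contact_force: [0.6, 4.8, 5.4]
finger_gap: 13.5
grasp_force: 20.0
```

Call:
{"fn": "send_rows", "kwargs": {"series": [{"x": -4, "y": -0.4, "z": 0, "rx": 0, "ry": 0, "rz": 1.8, "grip": 0.85}, {"x": 0, "y": 0, "z": 0, "rx": 0, "ry": 0, "rz": 0, "grip": 0.85}]}}

```text
time_s: 7.82
position: [489.4, 246.1, 69.5]
eef_rot: [0.662, 0.749, 0.002, 0.001]
contact_force: [3.6, 6.6, 3.6]
finger_gap: 13.2
grasp_force: 20.0
```

Call:
{"fn": "send_rows", "kwargs": {"series": [{"x": -4, "y": -0.6, "z": 0, "rx": 0, "ry": 0, "rz": 1.8, "grip": 0.85}, {"x": 0, "y": 0, "z": 0, "rx": 0, "ry": 0, "rz": 0, "grip": 0.85}]}}

```text
time_s: 8.07
position: [486.5, 245.5, 69.6]
eef_rot: [0.65, 0.76, 0.003, 0.001]
contact_force: [8.5, 7.1, 1.9]
finger_gap: 13.4
grasp_force: 20.0
```

Call:
{"fn": "send_rows", "kwargs": {"series": [{"x": -4, "y": -0.7, "z": 0, "rx": 0, "ry": 0, "rz": 1.8, "grip": 0.85}, {"x": 0, "y": 0, "z": 0, "rx": 0, "ry": 0, "rz": 0, "grip": 0.85}]}}

```text
time_s: 8.32
position: [482.0, 244.9, 69.7]
eef_rot: [0.638, 0.77, 0.003, 0.001]
contact_force: [5.4, 7.0, 3.5]
finger_gap: 13.3
grasp_force: 20.0
```

Call:
{"fn": "send_rows", "kwargs": {"series": [{"x": -4, "y": -0.8, "z": 0, "rx": 0, "ry": 0, "rz": 1.8, "grip": 0.85}, {"x": 0, "y": 0, "z": 0, "rx": 0, "ry": 0, "rz": 0, "grip": 0.85}]}}

```text
time_s: 8.57
position: [476.8, 244.1, 69.7]
eef_rot: [0.626, 0.78, 0.002, 0.0]
contact_force: [0.8, 5.7, 6.1]
finger_gap: 13.4
grasp_force: 20.0
```

Call:
{"fn": "send_rows", "kwargs": {"series": [{"x": -3, "y": -0.8, "z": 0, "rx": 0, "ry": 0, "rz": 1.5, "grip": 0.85}, {"x": 0, "y": 0, "z": 0, "rx": 0, "ry": 0, "rz": 0, "grip": 0.85}]}}

```text
time_s: 8.82
position: [472.9, 243.3, 69.6]
eef_rot: [0.616, 0.788, 0.001, -0.001]
contact_force: [-2.9, 6.5, 8.9]
finger_gap: 13.6
grasp_force: 20.0
```

Call:
{"fn": "send_rows", "kwargs": {"series": [{"x": -2.5, "y": -0.7, "z": 0, "rx": 0, "ry": 0, "rz": 1.2, "grip": 0.85}, {"x": 0, "y": 0, "z": 0, "rx": 0, "ry": 0, "rz": 0, "grip": 0.85}]}}

```text
time_s: 9.07
position: [469.7, 242.6, 69.5]
eef_rot: [0.607, 0.794, 0.0, -0.001]
contact_force: [-6.2, 5.2, 9.2]
finger_gap: 13.4
grasp_force: 20.0
```

Call:
{"fn": "send_rows", "kwargs": {"series": [{"x": -2.5, "y": -0.7, "z": 0, "rx": 0, "ry": 0, "rz": 1.2, "grip": 0.85}, {"x": 0, "y": 0, "z": 0, "rx": 0, "ry": 0, "rz": 0, "grip": 0.85}]}}

```text
time_s: 9.32
position: [467.0, 241.9, 69.4]
eef_rot: [0.599, 0.801, -0.0, -0.002]
contact_force: [-6.9, 5.9, 9.4]
finger_gap: 13.5
grasp_force: 20.0
```

Call:
{"fn": "send_rows", "kwargs": {"series": [{"x": -2, "y": -0.6, "z": 0, "rx": 0, "ry": 0, "rz": 1, "grip": 0.85}, {"x": 0, "y": 0, "z": 0, "rx": 0, "ry": 0, "rz": 0, "grip": 0.85}]}}

```text
time_s: 9.57
position: [465.6, 241.5, 69.4]
eef_rot: [0.592, 0.806, 0.001, -0.001]
contact_force: [-3.8, 6.7, 7.0]
finger_gap: 13.7
grasp_force: 20.0
```

Call:
{"fn": "send_rows", "kwargs": {"series": [{"x": -1, "y": -0.3, "z": 0, "rx": 0, "ry": 0, "rz": 0, "grip": 0.85}, {"x": 0, "y": 0, "z": 0, "rx": 0, "ry": 0, "rz": 0, "grip": 0.85}]}}

```text
time_s: 9.82
position: [465.0, 241.4, 69.4]
eef_rot: [0.592, 0.806, 0.001, -0.001]
contact_force: [-2.1, 7.1, 6.4]
finger_gap: 13.3
grasp_force: 20.0
```

Call:
{"fn": "send_rows", "kwargs": {"series": [{"x": 0, "y": 0, "z": 0, "rx": 0, "ry": 0, "rz": 0, "grip": 0.1}, {"x": 0, "y": 0, "z": 0, "rx": 0, "ry": 0, "rz": 0, "grip": 0.1}, {"x": 0, "y": 0, "z": 0, "rx": 0, "ry": 0, "rz": 0, "grip": 0.1}, {"x": 0, "y": 0, "z": 30, "rx": 0, "ry": 0, "rz": 0, "grip": 0.1}, {"x": 0, "y": 0, "z": 50, "rx": 0, "ry": 0, "rz": 0, "grip": 0.1}, {"x": 0, "y": 0, "z": 50, "rx": 0, "ry": 0, "rz": 0, "grip": 0.1}, {"x": 0, "y": 0, "z": 0, "rx": 0, "ry": 0, "rz": 0, "grip": 0.1}]}}

```text
time_s: 10.7
position: [466.8, 240.5, 203.7]
eef_rot: [0.592, 0.806, 0.003, 0.002]
contact_force: [0.3, -0.8, -0.5]
finger_gap: 39.5
grasp_force: 0.0
```

Run:
```python
from h import *
c=ctrl.camera("side");cv2.imwrite("pics/s2.png",cv2.resize(c["pixels"][150:350,220:460,::-1],None,fx=3,fy=3))
print(ctrl.get_obs()["qpos"],ctrl.get_obs()["position"])
```

```text
[ 4.11182269e-01 -1.20835265e-01  1.50955135e+00 -2.92404749e-04
  1.74912248e+00  1.08054082e-01] [465.99140112 240.17703367 200.57415405]
```

View pics/s2.png

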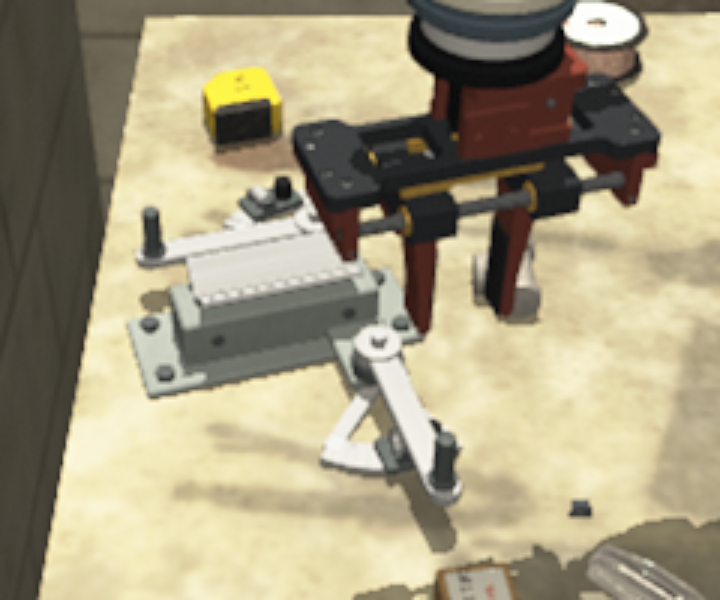

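The left leg stays out by itself, caught with its post at (445,460) in the crop. The right post is still folded at (150,230). Next is the right leg, whose post should be near (672, 9.5).

Call:
{"fn": "send_rows", "kwargs": {"series": [{"x": 20.6, "y": -23.1, "z": 0, "rx": 0, "ry": 0, "rz": 9, "grip": 0.1}, {"x": 20.6, "y": -23.1, "z": 0, "rx": 0, "ry": 0, "rz": 9, "grip": 0.1}, {"x": 20.6, "y": -23.1, "z": 0, "rx": 0, "ry": 0, "rz": 9, "grip": 0.1}, {"x": 20.6, "y": -23.1, "z": 0, "rx": 0, "ry": 0, "rz": 9, "grip": 0.1}, {"x": 20.6, "y": -23.1, "z": 0, "rx": 0, "ry": 0, "rz": 9, "grip": 0.1}, {"x": 20.6, "y": -23.1, "z": 0, "rx": 0, "ry": 0, "rz": 9, "grip": 0.1}, {"x": 20.6, "y": -23.1, "z": 0, "rx": 0, "ry": 0, "rz": 9, "grip": 0.1}, {"x": 20.6, "y": -23.1, "z": 0, "rx": 0, "ry": 0, "rz": 9, "grip": 0.1}, {"x": 20.6, "y": -23.1, "z": 0, "rx": 0, "ry": 0, "rz": 9, "grip": 0.1}, {"x": 20.6, "y": -23.1, "z": 0, "rx": 0, "ry": 0, "rz": 9, "grip": 0.1}, {"x": 0, "y": 0, "z": -40, "rx": 0, "ry": 0, "rz": 0, "grip": 0.1}, {"x": 0, "y": 0, "z": 0, "rx": 0, "ry": 0, "rz": 0, "grip": 0.1}, {"x": 0, "y": 0, "z": 0, "rx": 0, "ry": 0, "rz": 0, "grip": 0.1}]}}

```text
time_s: 12.38
position: [670.7, 9.3, 158.2]
eef_rot: [-0.151, 0.988, 0.0, -0.001]
contact_force: [-0.6, -0.1, -0.7]
finger_gap: 39.6
grasp_force: 0.0
```

Run:
```python
from h import *
s=ctrl.get_obs();c=ctrl.camera("wrist")
print(s["position"],s["qpos"],s["eef_rot"]);cv2.imwrite("pics/w3.png",c["pixels"][...,::-1])
import pickle;pickle.dump((s,c),open("w3.pkl","wb"))
```

```text
[670.67996705   9.29887683 158.19983682] [-3.68327964e-02  2.83241578e-01  1.15884119e+00 -3.03368108e-05
  1.70121182e+00 -1.91123829e+00] [-1.51220217e-01  9.88499733e-01  1.44799201e-04 -8.38690835e-04]
```

View pics/w3.png

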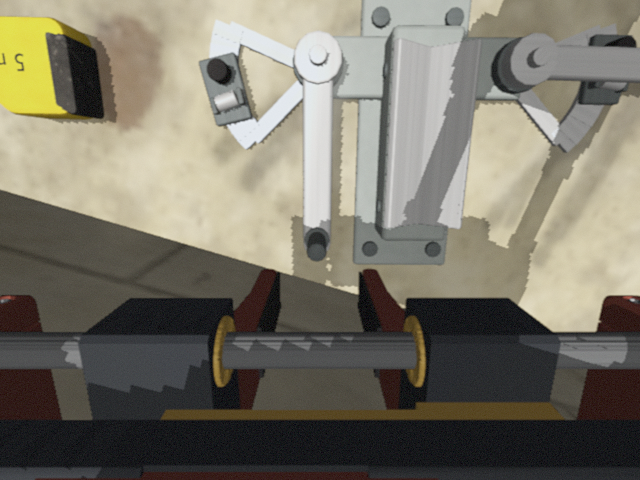

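The post top is at (317,251), between the fingers. The tape at (50,70) is well clear of the swing.

Run:
```python
from h import *
import pickle
from scipy.spatial.transform import Rotation as Ro
s,c=pickle.load(open("w3.pkl","rb"));R=Ro.from_quat(s["eef_rot"]).as_matrix();T=np.array(c["T_tool_cam"])
def f(u,v,h):
    d=R@T[:3,:3]@np.linalg.inv(c["intrinsics"])@[u,v,1];o=R@T[:3,3]+s["position"];return (o+d*(h-o[2])/d[2]).round(1)
H=f(317.5,55,47);print(f(317,251,81),H)
for p in((538,57),): print(f(*p,47))
for p in((221,70),(229,99)):
    q=f(*p,25)-H;print(-(np.arctan2(q[1],q[0])-np.radians(17)))
```

```text
[668.8   7.   81. ] [545.3 -31.4  47. ]
[501.4 112.8  47. ]
1.501617763921112
1.2120606308913802
```

Call:
{"fn": "send_rows", "kwargs": {"series": [{"x": 0, "y": -1, "z": -30, "rx": 0, "ry": 0, "rz": 0, "grip": 0.1}, {"x": 0, "y": 0, "z": -30, "rx": 0, "ry": 0, "rz": 0, "grip": 0.1}, {"x": 0, "y": 0, "z": -29, "rx": 0, "ry": 0, "rz": 0, "grip": 0.1}, {"x": 0, "y": 0, "z": 0, "rx": 0, "ry": 0, "rz": 0, "grip": 0.1}, {"x": 0, "y": 0, "z": 0, "rx": 0, "ry": 0, "rz": 0, "grip": 0.85}, {"x": 0, "y": 0, "z": 0, "rx": 0, "ry": 0, "rz": 0, "grip": 0.85}, {"x": 0, "y": 0, "z": 0, "rx": 0, "ry": 0, "rz": 0, "grip": 0.85}, {"x": 0, "y": 0, "z": 0, "rx": 0, "ry": 0, "rz": 0, "grip": 0.85}]}}

```text
time_s: 13.42
position: [672.0, 7.9, 71.3]
eef_rot: [-0.151, 0.989, -0.0, 0.001]
contact_force: [-0.6, -1.0, 4.5]
finger_gap: 13.4
grasp_force: 20.0
```

Call:
{"fn": "send_rows", "kwargs": {"series": [{"x": 3.2, "y": -12.6, "z": 0, "rx": 0, "ry": 0, "rz": -5.7, "grip": 0.85}, {"x": 1.9, "y": -12.9, "z": 0, "rx": 0, "ry": 0, "rz": -5.7, "grip": 0.85}, {"x": 0.6, "y": -13, "z": 0, "rx": 0, "ry": 0, "rz": -5.7, "grip": 0.85}, {"x": -0.7, "y": -13, "z": 0, "rx": 0, "ry": 0, "rz": -5.7, "grip": 0.85}, {"x": -2, "y": -12.8, "z": 0, "rx": 0, "ry": 0, "rz": -5.7, "grip": 0.85}, {"x": 0, "y": 0, "z": 0, "rx": 0, "ry": 0, "rz": 0, "grip": 0.85}, {"x": 0, "y": 0, "z": 0, "rx": 0, "ry": 0, "rz": 0, "grip": 0.85}]}}

```text
time_s: 14.3
position: [675.3, -56.1, 71.3]
eef_rot: [0.096, 0.995, 0.0, 0.002]
contact_force: [2.5, 0.5, 5.4]
finger_gap: 13.6
grasp_force: 20.0
```

Call:
{"fn": "send_rows", "kwargs": {"series": [{"x": -3.3, "y": -12.6, "z": 0, "rx": 0, "ry": 0, "rz": -5.7, "grip": 0.85}, {"x": -4.5, "y": -12.2, "z": 0, "rx": 0, "ry": 0, "rz": -5.7, "grip": 0.85}, {"x": -5.7, "y": -11.7, "z": 0, "rx": 0, "ry": 0, "rz": -5.7, "grip": 0.85}, {"x": -6.8, "y": -11.1, "z": 0, "rx": 0, "ry": 0, "rz": -5.7, "grip": 0.85}, {"x": 0, "y": 0, "z": 0, "rx": 0, "ry": 0, "rz": 0, "grip": 0.85}, {"x": 0, "y": 0, "z": 0, "rx": 0, "ry": 0, "rz": 0, "grip": 0.85}]}}

```text
time_s: 15.05
position: [655.6, -104.3, 71.4]
eef_rot: [0.29, 0.957, -0.0, 0.003]
contact_force: [5.2, -3.2, 4.3]
finger_gap: 13.3
grasp_force: 20.0
```

Call:
{"fn": "send_rows", "kwargs": {"series": [{"x": -7.3, "y": -10.7, "z": 0, "rx": 0, "ry": 0, "rz": -5.7, "grip": 0.85}, {"x": 0, "y": 0, "z": 0, "rx": 0, "ry": 0, "rz": 0, "grip": 0.85}, {"x": -4, "y": -5.2, "z": 0, "rx": 0, "ry": 0, "rz": -2.9, "grip": 0.85}, {"x": 0, "y": 0, "z": 0, "rx": 0, "ry": 0, "rz": 0, "grip": 0.85}]}}

```text
time_s: 15.55
position: [643.6, -119.8, 71.3]
eef_rot: [0.361, 0.932, 0.0, 0.002]
contact_force: [2.7, -1.8, 6.1]
finger_gap: 13.3
grasp_force: 20.0
```

Call:
{"fn": "send_rows", "kwargs": {"series": [{"x": -2.6, "y": -3, "z": 0, "rx": 0, "ry": 0, "rz": -1.7, "grip": 0.85}, {"x": 0, "y": 0, "z": 0, "rx": 0, "ry": 0, "rz": 0, "grip": 0.85}]}}

```text
time_s: 15.8
position: [641.0, -122.6, 71.3]
eef_rot: [0.375, 0.927, 0.0, 0.002]
contact_force: [2.1, -0.6, 5.4]
finger_gap: 12.9
grasp_force: 20.0
```

Call:
{"fn": "send_rows", "kwargs": {"series": [{"x": -2.9, "y": -2.8, "z": 0, "rx": 0, "ry": 0, "rz": -1.7, "grip": 0.85}, {"x": 0, "y": 0, "z": 0, "rx": 0, "ry": 0, "rz": 0, "grip": 0.85}]}}

```text
time_s: 16.05
position: [638.2, -125.5, 71.3]
eef_rot: [0.389, 0.921, 0.0, 0.002]
contact_force: [1.8, -1.1, 6.3]
finger_gap: 13.5
grasp_force: 20.0
```

Call:
{"fn": "send_rows", "kwargs": {"series": [{"x": -2.9, "y": -2.7, "z": 0, "rx": 0, "ry": 0, "rz": -1.7, "grip": 0.85}, {"x": 0, "y": 0, "z": 0, "rx": 0, "ry": 0, "rz": 0, "grip": 0.85}]}}

```text
time_s: 16.3
position: [635.3, -128.2, 71.3]
eef_rot: [0.402, 0.916, 0.0, 0.002]
contact_force: [2.4, -2.7, 7.1]
finger_gap: 13.4
grasp_force: 20.0
```

Call:
{"fn": "send_rows", "kwargs": {"series": [{"x": -3, "y": -2.6, "z": 0, "rx": 0, "ry": 0, "rz": -1.7, "grip": 0.85}, {"x": 0, "y": 0, "z": 0, "rx": 0, "ry": 0, "rz": 0, "grip": 0.85}]}}

```text
time_s: 16.55
position: [633.3, -130.0, 71.4]
eef_rot: [0.415, 0.91, 0.001, 0.003]
contact_force: [6.9, 0.7, 4.5]
finger_gap: 14.0
grasp_force: 20.0
```

Call:
{"fn": "send_rows", "kwargs": {"series": [{"x": -3.1, "y": -2.5, "z": 0, "rx": 0, "ry": 0, "rz": -1.7, "grip": 0.85}, {"x": 0, "y": 0, "z": 0, "rx": 0, "ry": 0, "rz": 0, "grip": 0.85}]}}

```text
time_s: 16.8
position: [631.1, -131.7, 71.5]
eef_rot: [0.429, 0.904, 0.002, 0.003]
contact_force: [10.4, 3.2, 4.2]
finger_gap: 13.2
grasp_force: 20.0
```

Call:
{"fn": "send_rows", "kwargs": {"series": [{"x": -3.2, "y": -2.4, "z": 0, "rx": 0, "ry": 0, "rz": -1.7, "grip": 0.85}, {"x": 0, "y": 0, "z": 0, "rx": 0, "ry": 0, "rz": 0, "grip": 0.85}]}}

```text
time_s: 17.05
position: [627.6, -134.6, 71.6]
eef_rot: [0.442, 0.897, 0.002, 0.003]
contact_force: [8.3, 1.9, 4.6]
finger_gap: 13.4
grasp_force: 20.0
```

Call:
{"fn": "send_rows", "kwargs": {"series": [{"x": -3.2, "y": -2.3, "z": 0, "rx": 0, "ry": 0, "rz": -1.8, "grip": 0.85}, {"x": 0, "y": 0, "z": 0, "rx": 0, "ry": 0, "rz": 0, "grip": 0.85}]}}

```text
time_s: 17.3
position: [623.3, -137.9, 71.5]
eef_rot: [0.456, 0.89, 0.0, 0.002]
contact_force: [3.7, -1.2, 6.8]
finger_gap: 13.6
grasp_force: 20.0
```

Call:
{"fn": "send_rows", "kwargs": {"series": [{"x": -2.6, "y": -1.7, "z": 0, "rx": 0, "ry": 0, "rz": -1.4, "grip": 0.85}, {"x": 0, "y": 0, "z": 0, "rx": 0, "ry": 0, "rz": 0, "grip": 0.85}]}}

```text
time_s: 17.55
position: [619.7, -140.4, 71.5]
eef_rot: [0.468, 0.884, -0.0, 0.002]
contact_force: [0.1, -3.2, 7.2]
finger_gap: 13.5
grasp_force: 20.0
```

Call:
{"fn": "send_rows", "kwargs": {"series": [{"x": -2.2, "y": -1.4, "z": 0, "rx": 0, "ry": 0, "rz": -1.2, "grip": 0.85}, {"x": 0, "y": 0, "z": 0, "rx": 0, "ry": 0, "rz": 0, "grip": 0.85}]}}

```text
time_s: 17.8
position: [617.0, -142.3, 71.4]
eef_rot: [0.477, 0.879, -0.001, 0.001]
contact_force: [-2.7, -4.5, 7.5]
finger_gap: 13.1
grasp_force: 20.0
```

Call:
{"fn": "send_rows", "kwargs": {"series": [{"x": -2.2, "y": -1.4, "z": 0, "rx": 0, "ry": 0, "rz": -1.2, "grip": 0.85}, {"x": 0, "y": 0, "z": 0, "rx": 0, "ry": 0, "rz": 0, "grip": 0.85}]}}

```text
time_s: 18.05
position: [614.9, -143.6, 71.3]
eef_rot: [0.486, 0.874, -0.001, 0.001]
contact_force: [-1.7, -4.4, 8.4]
finger_gap: 13.2
grasp_force: 20.0
```

Call:
{"fn": "send_rows", "kwargs": {"series": [{"x": -2.2, "y": -1.3, "z": 0, "rx": 0, "ry": 0, "rz": -1.2, "grip": 0.85}, {"x": 0, "y": 0, "z": 0, "rx": 0, "ry": 0, "rz": 0, "grip": 0.85}]}}

```text
time_s: 18.3
position: [613.5, -144.4, 71.3]
eef_rot: [0.495, 0.869, -0.0, 0.002]
contact_force: [2.3, -4.0, 5.8]
finger_gap: 13.9
grasp_force: 20.0
```

Call:
{"fn": "send_rows", "kwargs": {"series": [{"x": -1.6, "y": -0.9, "z": 0, "rx": 0, "ry": 0, "rz": -1, "grip": 0.85}, {"x": 0, "y": 0, "z": 0, "rx": 0, "ry": 0, "rz": 0, "grip": 0.85}]}}

```text
time_s: 18.55
position: [612.2, -145.2, 71.3]
eef_rot: [0.503, 0.865, 0.0, 0.002]
contact_force: [2.8, -3.2, 6.1]
finger_gap: 13.4
grasp_force: 20.0
```

The force has fallen to about zero past the roller, so I'll release.

Call:
{"fn": "send_rows", "kwargs": {"series": [{"x": 0, "y": 0, "z": 0, "rx": 0, "ry": 0, "rz": 0, "grip": 0.1}, {"x": 0, "y": 0, "z": 0, "rx": 0, "ry": 0, "rz": 0, "grip": 0.1}, {"x": 0, "y": 0, "z": 0, "rx": 0, "ry": 0, "rz": 0, "grip": 0.1}, {"x": 0, "y": 0, "z": 30, "rx": 0, "ry": 0, "rz": 0, "grip": 0.1}, {"x": 0, "y": 0, "z": 50, "rx": 0, "ry": 0, "rz": 0, "grip": 0.1}, {"x": 0, "y": 0, "z": 50, "rx": 0, "ry": 0, "rz": 0, "grip": 0.1}, {"x": -40, "y": 0, "z": 40, "rx": 0, "ry": 0, "rz": 0, "grip": 0.1}, {"x": -40, "y": 0, "z": 0, "rx": 0, "ry": 0, "rz": 0, "grip": 0.1}, {"x": -40, "y": 0, "z": 0, "rx": 0, "ry": 0, "rz": 0, "grip": 0.1}, {"x": 0, "y": 0, "z": 0, "rx": 0, "ry": 0, "rz": 0, "grip": 0.1}, {"x": 0, "y": 0, "z": 0, "rx": 0, "ry": 0, "rz": 0, "grip": 0.1}]}}

```text
time_s: 19.92
position: [491.3, -144.6, 239.6]
eef_rot: [0.504, 0.864, 0.0, 0.0]
contact_force: [-0.1, 0.7, 0.5]
finger_gap: 39.7
grasp_force: 0.0
```

Run:
```python
from h import *
c=ctrl.camera("side");cv2.imwrite("pics/s3.png",cv2.resize(c["pixels"][150:400,220:460,::-1],None,fx=2.4,fy=2.4))
```

```text
(no output)
```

View pics/s3.png

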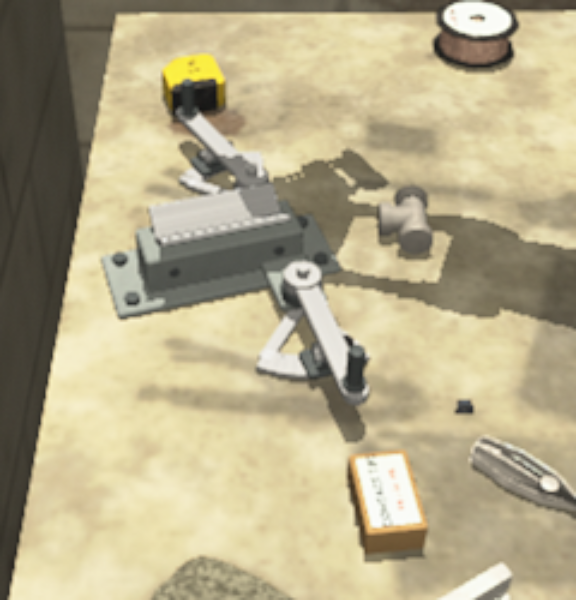

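Both legs stay out: the left post is at (355,370) and the right at (187,95). The tee, box and tape haven't moved, and the arm is clear.

```bash
python3 -c "
from workcell import ctrl
print(ctrl.close_job())"
```

```text
the job is handed in; nothing more can be done
None
```

Both legs are swung out past their spring rollers and stayed out when released; no bystander looks moved, the arm is clear, and the job was handed in at about 20 s (the verdict isn't shown).

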